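# Slide the cold block out from under its dock lip and put it on the mat

### The job

The blue cold block sits in its grey bench dock with its far end held under the dock's overhanging metal lip. Slide it straight out along the dock's base, towards the open front, until it is clear of the lip; then lift it and set it down gently and flat in the middle of the green mat, keeping it level all the way. Leave the white strip rack in the other dock where it is.

Things in the scene. Friction and masses are not known exactly. Their poses are not given: they have to be found in the camera images.
- cold_block: Dark blue block, 62 x 96 x 34 mm (x, y, z), 0.3-0.6 kg, loose. Origin: centre of its underside; z up. It rests on the dock's base (underside 5 mm, top 39 mm above the worktop), its long y axis along the dock's x axis. Grip it across its 62 mm width in front of the lip, with the fingertips above the dock's side guides.
- cold_dock: Grey dock fixed to the worktop. Origin: on the worktop under the centre of the fully home block (at start 0-4 mm forward). +x: closed back; -x: open front. Base 5 mm thick, 80 wide, x -93 to 57. Side guides 34-40 mm off the middle, tops 11 mm above worktop. Back wall x 49-57. Metal lip, 68 wide, x 20 to 57, z 42-48, covers the rear 28 mm of the block, which slides freely to -x; 40 mm clears it.
- mat: Square green mat, 150 x 150 x 4 mm, fixed flat on the worktop. Origin: centre of its underside; z up. Its top is 4 mm above the worktop.
- strip_rack: White finned strip rack, 72 x 92 x 42 mm (x, y, z), loose, under the lip of the second, similar grey dock (90 mm wide, 146 mm long, lip top 56 mm above the worktop). To be left alone. Origin: centre of its underside, 5 mm above the worktop.

How it is judged:
By the outcome, as a careful person would: the job done as asked, in the order asked, and still so for the second after the job is handed in, with the robot touching nothing.
It also fails if it takes over 42 s, if anything falls off the work surface, if the arm or the gripper's body presses on something with over 40 N, if the wrist force passes 120 N, or if a joint passes its speed limit or range.

### The arm

A 7-joint arm with a two-finger parallel gripper is mounted at the origin on a cart in front of the work surface, level with it; the furniture and walls round the work are solid. World frame = base frame: x ahead of the robot, y to its left, z up, the work surface at z = 0. Lengths are in m, angles in rad, forces in N, time in s.
With the tool pointing down it reaches from about 0.425 to 0.95 m from the base axis. Payload 16.7 kg.
Tool frame: the origin (TCP) lies between the finger pads; the fingertips stand 8 mm ahead of it and the grasp point (between the pads) lies 11 mm behind it; x points along the fingers, z is the direction in which the jaws open and shut, and the axes are right-handed (so a half turn about x gives the same grasp; the last joint's range is limited). The gripper opens to 94 mm and grips with 3 to 60 N. Pads are 16 mm wide; open, the fingers measure 119 mm over their backs; the gripper's body (75 mm by 177 mm) begins 78 mm behind the grasp point.
Start: joints at [1.05, 0.426, 0.074, 1.606, -0.034, 1.111, -0.067], TCP at [0.245, -0.629, 0.213] pointing down, gripper open.
Joint ranges: [-2.85, 2.85], [-0.5, 2.14], [-1.23, 1.37], [0.21, 2.46], [-1.02, 4.16], [0.16, 2.05], [-2.73, 2.73]. Speed limits (rad/s): [1.89, 1.89, 2.39, 2.39, 3.01, 3.01, 3.01].

### API

Orientations are given as a unit quaternion [w, x, y, z].
In Python, from rig import bot gives the robot as it stands. The module is installed in compiled form; this text tells all that it offers.
- The arm moves only by the shell command python3 -m pendant 'ROWS'. ROWS is JSON, a list of rows, each a list of 3 entries, a list of its own where there are three numbers: the turn, a rotation vector about the tool's x, y, z in rad, then the shift along the tool's x, y, z in mm, then the closure, from -1 (fully open) to 1 (shut). A call has 1 to 10 rows; each row shifts and turns the commanded pose from where the row before left it, along the tool's axes as they then stand; what a row does not reach is not made up. A row lasts 1/10 s, in which the tool goes at most 50 mm and 8.59 degrees, less where a joint would pass 70% of its speed; a pose out of reach is approached as far as the arm can. A call with a gripper value outside its range is refused whole. The fingers move at their own pace and stop on an object; the grip force is fixed at half the most. Time passes only in rows, so rows that do not move let the fingers close. It gives the time, the measured TCP pose, the force and the opening at its end, in the units of the state.
- bot.read_state(): the state, without advancing time (a new reading comes with each control period).
- bot.camera(name): name is "scene" or "top"; returns a dict with "frame" (420x560x3 uint8, red, green, blue), "range_z" (420x560 float32, m along the optical axis (not along the pixel's ray), 0 where there is no reading), "vertical_fov" (degrees; the focal length in pixels is half the picture's height over the tangent of half this angle, whatever the lens; pixels are square), "cx", "cy" (the principal point, pixels), "R" (3x3) and "t" (3): a world point X has camera coordinates R X + t. Camera axes: x right, y down, z forward; pixel columns grow to the right and rows downward; lengths in m; the calibration is good to about 2 mm. A picture is of the moment at which its call begins.
- bot.finish_job(): hands the job in, once; it reports no verdict.
The state is a dict: "clock": time; "joint_pos": joint angles; "joint_velocities": joint speeds; "effort": joint torques, N m; "tool_pos": TCP position; "tool_rot": TCP orientation; "wrist_force": force on the tool from outside, world axes, zero at the start; "moment": the same for the moment, N m; "width": finger opening in m.
Only numpy, scipy, OpenCV 4.12 (cv2) and the standard library are available. Lean on these libraries where they do the work, as an engineer would, in place of code of your own. Each camera call takes 0.05 s, during which the arm holds its last target.

## Working session

There is one attempt and no reset: what is moved stays moved. The work goes in short steps, Python scripts to look and compute and a shell command to move; the robot and the scene stay as the last step left them, time stands still between calls to the robot, and variables do not carry over. Pictures are saved under pics/ and viewed, and the job is handed in when it is done.

```bash
mkdir -p pics; cat > h.py <<'E'
import numpy as np, cv2
from rig import bot
def shot(name):
    c=bot.camera(name); f=c["frame"].shape[0]/2/np.tan(np.radians(c["vertical_fov"])/2)
    c["f"]=f; return c
def world(c,u,v,z=None):
    u=np.asarray(u,float); v=np.asarray(v,float)
    R=np.array(c["R"]);t=np.array(c["t"])
    ray=np.stack([(u-c["cx"])/c["f"],(v-c["cy"])/c["f"],np.ones_like(u)],-1)
    o=-R.T@t; d=ray@R
    if z is None:
        D=c["range_z"][np.round(v).astype(int),np.round(u).astype(int)]
        return o+d*D[...,None]
    return o+d*((z-o[2])/d[...,2])[...,None]
def save(c,n,crop=None,s=1):
    im=c["frame"][...,::-1]
    if crop: x0,y0,x1,y1=crop; im=im[y0:y1,x0:x1]
    im=cv2.resize(im,None,fx=s,fy=s,interpolation=cv2.INTER_CUBIC); cv2.imwrite("pics/"+n,im)
E
python3 - <<'E'
from h import *
import pickle
for n in("scene","top"):
    c=shot(n); save(c,n+"0.png"); pickle.dump(c,open(n+"0.pkl","wb")); print(n,c["f"],c["cx"],c["cy"],np.round(c["R"],3).tolist(),c["t"])
s=bot.read_state(); print(s)
E
```

```text
scene 456.2643639257041 275.5964388735796 218.16345173034458 [[-0.627, -0.779, 0.002], [-0.589, 0.473, -0.655], [0.51, -0.412, -0.755]] [0.39419433 0.3378049  0.68632697]
top 514.522567033296 279.4204911692586 208.53984628009604 [[-0.017, -1.0, -0.01], [-0.982, 0.018, -0.187], [0.188, 0.007, -0.982]] [0.06378168 0.56609178 0.9109895 ]
{'clock': 0.1, 'joint_pos': array([ 1.04951046,  0.42665804,  0.07384528,  1.60651093, -0.03409106,
        1.11078893, -0.06708123]), 'joint_velocities': array([ 3.38484972e-06, -1.71667788e-03,  4.34674192e-04, -4.70751362e-04,
       -1.38883276e-04,  2.49256575e-04,  9.17359381e-04]), 'effort': array([ 8.80391366e-03, -9.37457156e+01,  3.67733426e+00, -4.55037045e+01,
       -4.85640450e-02,  1.67980691e-02,  1.18128560e-04]), 'tool_pos': array([ 0.24505918, -0.62855099,  0.21286717]), 'tool_rot': array([ 0.58345935,  0.39917031,  0.58413589, -0.39877753]), 'wrist_force': array([ 0.19473245, -0.21621103,  0.55583082]), 'moment': array([-0.05631506, -0.01381046, -0.02106994]), 'width': 0.09393338200512906}
```

View pics/scene0.png

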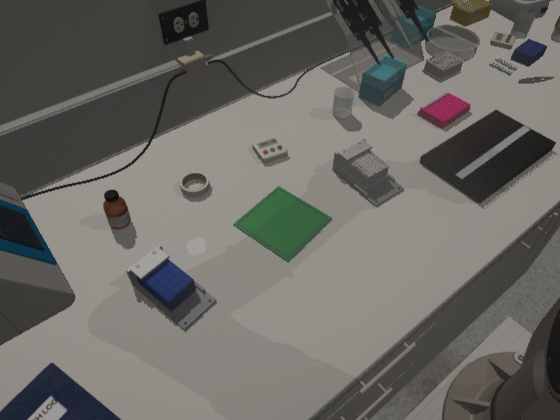

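View pics/top0.png

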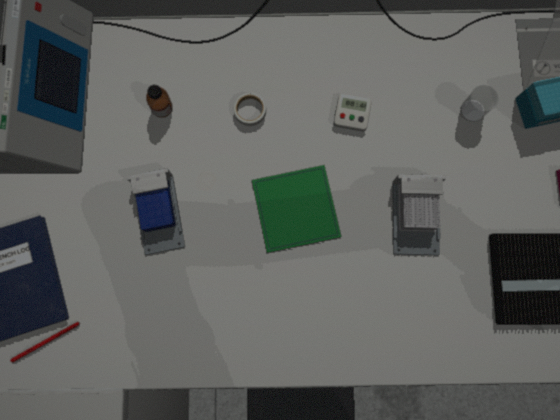

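The overview shows the cold dock at about top(155,212), with the lip at its far end (150,182). The mat is centred near top(296,208), and the rack dock is at (418,213). I'll enlarge these next.

```bash
python3 - <<'E'
from h import *
import pickle
c=pickle.load(open("top0.pkl","rb")); save(c,"t1.png",(115,160,200,260),6); save(c,"t2.png",(240,155,350,260),5)
s=pickle.load(open("scene0.pkl","rb")); save(s,"s1.png",(115,235,225,335),6)
E
```

```text
(no output)
```

View pics/t1.png

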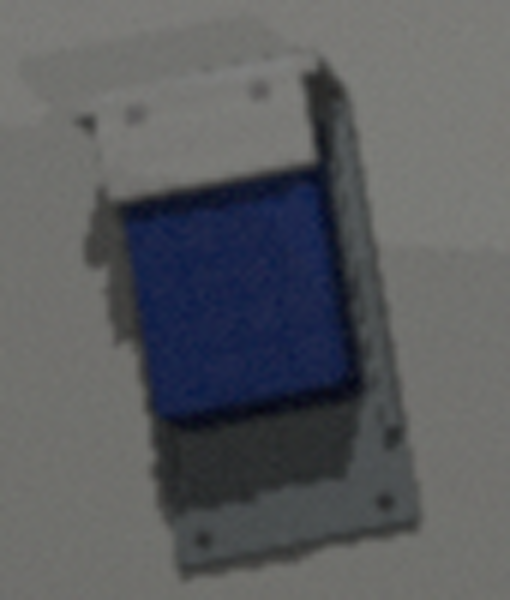

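View pics/t2.png

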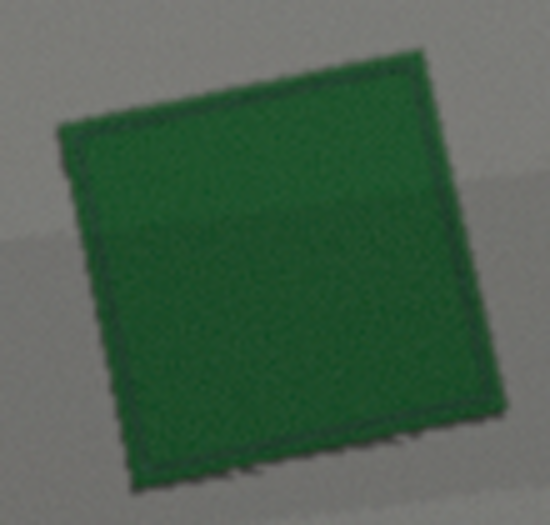

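View pics/s1.png

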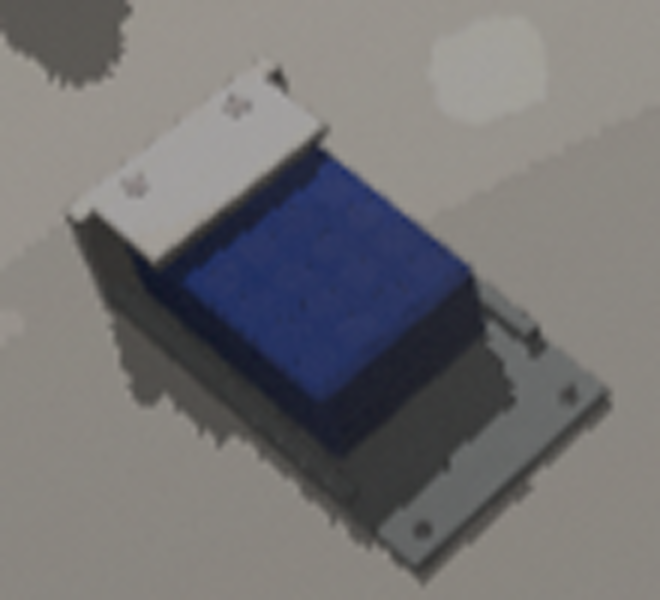

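Pixels read from the enlarged crops:
- **t1 (top crop):** base front corners (180,575) and (418,530), block top front corners (163,415) and (355,383), lip front corners (112,203) and (322,170).
- **s1 (scene crop):** base front corners (424,578) and (608,395), block front top corners (322,400) and (472,272), lip front corners (155,262) and (325,130).
- **t2 (mat):** corners (60,125), (422,50), (505,410), (135,490).

```bash
python3 - <<'E'
from h import *
import pickle
T=pickle.load(open("top0.pkl","rb"));S=pickle.load(open("scene0.pkl","rb"))
def pts(c,L,off,s,z):
    L=(np.array(L)+.5)/s-.5+np.array(off); return world(c,L[:,0],L[:,1],z)
def ang(p,q): d=q-p; return np.degrees(np.arctan2(d[1],d[0]))
for n,c,off,s,b,k,l in (("top",T,(115,160),6,[(180,575),(418,530)],[(163,415),(355,383)],[(112,203),(322,170)]),("scene",S,(115,235),6,[(424,578),(608,395)],[(322,400),(472,272)],[(155,262),(325,130)])):
    for nm,L,z in(("base",b,.005),("block",k,.039),("lip",l,.048)):
        P=pts(c,L,off,s,z); print(n,nm,np.round(P[:,:2],4).tolist(),"mid",np.round(P.mean(0)[:2],4),"w",np.round(np.linalg.norm(P[1]-P[0]),4),"ang",ang(*P))
P=pts(T,[(60,125),(422,50),(505,410),(135,490)],(240,155),5,.004); print("mat",np.round(P,4).tolist(),P.mean(0))
# green mask
for n,c in(("top",T),("scene",S)):
    f=c["frame"].astype(int); m=((f[...,1]>f[...,0]*1.5)&(f[...,1]>f[...,2]*1.5)).astype(np.uint8)
    nl,lab,st,ce=cv2.connectedComponentsWithStats(m); i=1+np.argmax(st[1:,4]); v,u=np.nonzero(lab==i)
    W=world(c,u,v,.004)[:,:2].astype(np.float32); print(n,"mat",cv2.minAreaRect(W))
    W=world(c,u,v); W=W[W[:,2]>-1]; print(" depth z",np.median(W[:,2]))
    # blue top via depth: points near z .039
    m=((f[...,2]>f[...,0]*1.6)&(f[...,2]>f[...,1]*1.3)).astype(np.uint8)
    m[:230 if n=="scene" else 170]=0; m[330 if n=="scene" else 0:]=0 if n=="scene" else m[0:]; m[:, :115]=0
    nl,lab,st,ce=cv2.connectedComponentsWithStats(m); i=1+np.argmax(st[1:,4]); v,u=np.nonzero(lab==i); 
    W=world(c,u,v); z=np.median(W[:,2]); k=np.abs(W[:,2]-z)<.006; print(" block",st[i],z,cv2.minAreaRect(W[k][:,:2].astype(np.float32)))
E
```

```text
top base [[0.4886, 0.3177], [0.5019, 0.2407]] mid [0.4952 0.2792] w 0.0781 ang -80.22631564579464
top block [[0.5358, 0.3155], [0.5449, 0.2549]] mid [0.5404 0.2852] w 0.0612 ang -81.42650881442287
top lip [[0.6027, 0.3315], [0.6122, 0.265]] mid [0.6074 0.2982] w 0.0672 ang -81.8902817128232
scene base [[0.4869, 0.3175], [0.5043, 0.2413]] mid [0.4956 0.2794] w 0.0782 ang -77.1827765938591
scene block [[0.5363, 0.3162], [0.5467, 0.2583]] mid [0.5415 0.2872] w 0.0588 ang -79.82645748331302
scene lip [[0.6034, 0.3327], [0.6142, 0.2682]] mid [0.6088 0.3004] w 0.0654 ang -80.43009824293468
mat [[0.6365, 0.1087, 0.004], [0.6646, -0.0367, 0.004], [0.5187, -0.0643, 0.004], [0.49, 0.0805, 0.004]] [0.57744979 0.02205717 0.004     ]
top mat ((0.5773343443870544, 0.022433094680309296), (0.147628515958786, 0.1470911204814911), 11.112030982971191)
 depth z 0.003618459400500096
 block [ 136  187   39   45 1307] 0.03886826286798761 ((0.5743228197097778, 0.2939647436141968), (0.07075676321983337, 0.06279949843883514), 10.872879981994629)
scene mat ((0.578582227230072, 0.02165301889181137), (0.13193558156490326, 0.13108961284160614), 11.311796188354492)
 depth z 0.002485859460815809
 block [ 138  260   55   49 1286] 0.038062386207442955 ((0.5803181529045105, 0.29507413506507874), (0.08237965404987335, 0.06225670874118805), 10.685619354248047)
```

```bash
cat >> h.py <<'E'
def rect(c,z,x0,x1,y0,y1,ppm,n):
    # up = +x, left = +y
    W=int((y1-y0)*ppm);H=int((x1-x0)*ppm)
    V,U=np.mgrid[0:H,0:W]; X=x1-V/ppm; Y=y1-U/ppm
    P=np.stack([X,Y,np.full_like(X,z)],-1)@np.array(c["R"]).T+np.array(c["t"])
    u=P[...,0]/P[...,2]*c["f"]+c["cx"];v=P[...,1]/P[...,2]*c["f"]+c["cy"]
    im=cv2.remap(c["frame"][...,::-1].copy(),u.astype(np.float32),v.astype(np.float32),cv2.INTER_CUBIC)
    im=cv2.convertScaleAbs(im,alpha=1.8); cv2.imwrite("pics/"+n,im)
E
python3 - <<'E'
from h import *
import pickle
T=pickle.load(open("top0.pkl","rb"));S=pickle.load(open("scene0.pkl","rb"))
for n,c in(("T",T),("S",S)):
  rect(c,.039,.47,.67,.21,.37,3000,n+"39.png")
  rect(c,.005,.47,.67,.21,.37,3000,n+"05.png")
a=[cv2.imread(f"pics/{n}.png") for n in("T39","S39")]; cv2.imwrite("pics/r39.png",np.hstack(a)[:, :]) if 0 else None
E
```

```text
(no output)
```

View pics/T39.png

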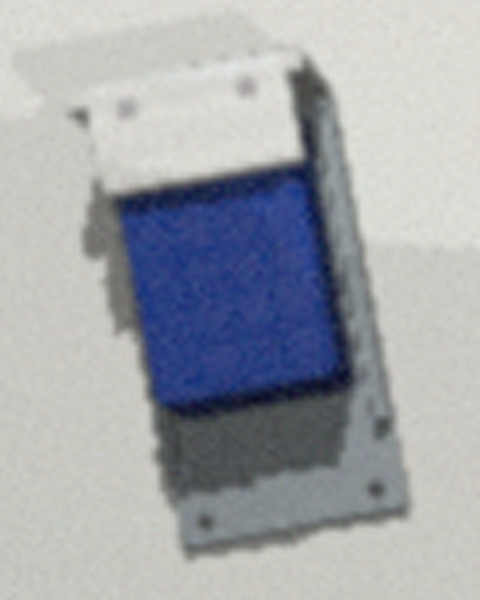

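View pics/S39.png

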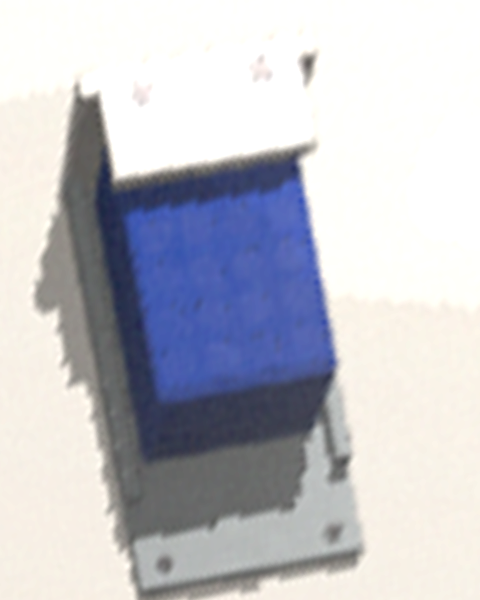

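View pics/T05.png

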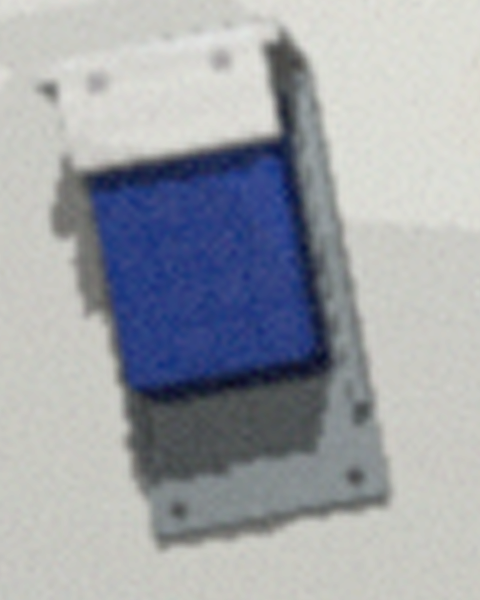

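Rectified at z=39 mm, with x=.67−V/3000 and y=.37−U/3000:
- **Block sides (T39):** left (122,205)→(158,400), right (308,180)→(345,375), which gives a yaw of about 10.6°.
- **Block axis:** it passes through (0.570,0.292), and S39 agrees within about 1 mm.
- **Base front (T05):** the middle is at (274,521), which puts the dock origin near (0.588,0.2955).
- **Block front:** the edge is at x≈0.539, so the block centre is near (0.586,0.295).

Next I'll check for tall obstacles and work out the orientation targets.

```bash
cat >> h.py <<'E'
from scipy.spatial.transform import Rotation as Ro
def tool():
    s=bot.read_state(); q=s["tool_rot"]; return np.array(s["tool_pos"]),Ro.from_quat([q[1],q[2],q[3],q[0]]),s
def goal(yaw,flip=1): # jaws (tool z) along dock y
    z=flip*np.array([-np.sin(yaw),np.cos(yaw),0]); x=np.array([0,0,-1.]); return Ro.from_matrix(np.stack([x,np.cross(z,x),z],1))
def need(p,yaw=np.radians(10.6),flip=1):
    P,R,s=tool(); G=goal(yaw,flip); rv=(R.inv()*G).as_rotvec()
    print("clock",s["clock"],"pos",P.round(4),"turn(tool,rad)",rv.round(4),"shift now axes mm",(R.inv().apply(p-P)*1e3).round(1),"shift goal axes",(G.inv().apply(p-P)*1e3).round(1),"F",np.round(s["wrist_force"],1),"w",round(s["width"],4))
E
python3 - <<'E'
from h import *
import pickle
T=pickle.load(open("top0.pkl","rb"));S=pickle.load(open("scene0.pkl","rb"))
pts=[]
for c in(T,S):
    v,u=np.nonzero(c["range_z"]>0); pts.append(world(c,u,v))
W=np.vstack(pts); g={}
k=(W[:,2]>.06)&(W[:,0]>.1)&(W[:,0]<1.1)&(abs(W[:,1])<.9)
for p in W[k]:
    key=tuple(np.floor(p[:2]/.05).astype(int)); g.setdefault(key,[]).append(p[2])
for key in sorted(g):
    if len(g[key])>5: print(np.round(np.array(key)*.05,2),len(g[key]),round(max(g[key]),3))
P,R,s=tool(); print(R.as_matrix().round(3))
for f in(1,-1): need(np.array([.586,.295,.15]),flip=f)
E
```

```text
[ 0.1  -0.05] 170 0.252
[0.65 0.45] 2550 0.142
[0.65 0.5 ] 2246 0.174
[0.65 0.55] 115 0.122
[ 0.7  -0.55] 28 0.077
[ 0.7 -0.5] 230 0.082
[ 0.7  -0.45] 93 0.081
[ 0.7  -0.35] 9 0.069
[0.7 0.4] 44 0.07
[0.7  0.45] 2056 0.148
[0.7 0.5] 786 0.176
[ 0.75 -0.7 ] 17 0.098
[ 0.75 -0.65] 19 0.099
[ 0.75 -0.6 ] 42 0.077
[ 0.75 -0.55] 214 0.099
[ 0.75 -0.5 ] 608 0.099
[ 0.75 -0.45] 409 0.081
[ 0.75 -0.4 ] 114 0.069
[ 0.75 -0.35] 88 0.068
[0.75 0.25] 416 0.087
[0.75 0.3 ] 77 0.085
[0.75 0.4 ] 157 0.073
[0.75 0.45] 1792 0.151
[0.75 0.5 ] 736 0.175
[ 0.8  -0.75] 24 0.074
[ 0.8 -0.7] 120 0.138
[ 0.8  -0.65] 146 0.137
[ 0.8 -0.6] 43 0.076
[ 0.8  -0.55] 196 0.139
[ 0.8 -0.5] 398 0.139
[ 0.8  -0.45] 15 0.08
[ 0.8  -0.35] 16 0.066
[0.8  0.25] 68 0.087
[0.8 0.3] 10 0.083
[0.8 0.4] 179 0.073
[0.8  0.45] 1540 0.154
[0.8 0.5] 759 0.182
[ 0.85 -0.9 ] 13 0.076
[ 0.85 -0.85] 57 0.077
[ 0.85 -0.8 ] 21 0.077
[ 0.85 -0.75] 89 0.114
[ 0.85 -0.7 ] 486 0.17
[ 0.85 -0.65] 547 0.181
[ 0.85 -0.6 ] 235 0.174
[ 0.85 -0.55] 518 0.187
[ 0.85 -0.5 ] 1346 0.184
[ 0.85 -0.45] 7 0.112
[0.85 0.4 ] 175 0.076
[0.85 0.45] 1341 0.
[... 1035 characters left out ...]
[ 1.   -0.05] 1643 0.308
[1. 0.] 1851 0.322
[1.   0.05] 2100 0.336
[1.  0.1] 2446 0.349
[1.   0.15] 2800 0.364
[1.  0.2] 3234 0.376
[1.   0.25] 3699 0.389
[1.  0.3] 3010 0.385
[1.   0.35] 1429 0.273
[1.  0.4] 472 0.17
[1.   0.45] 9 0.066
[[-0.     0.932  0.363]
 [ 0.001  0.363 -0.932]
 [-1.    -0.    -0.001]]
clock 0.1 pos [ 0.2451 -0.6286  0.2129] turn(tool,rad) [-2.9548e+00 -3.0000e-04 -1.6000e-03] shift now axes mm [  63.6  653.2 -736.5] shift goal axes [  62.9 -505.   845.1] F [ 0.2 -0.2  0.6] w 0.0939
clock 0.1 pos [ 0.2451 -0.6286  0.2129] turn(tool,rad) [ 0.1868 -0.0011  0.0002] shift now axes mm [  63.6  653.2 -736.5] shift goal axes [  62.9  505.  -845.1] F [ 0.2 -0.2  0.6] w 0.0939
```

```bash
python3 -m pendant '[[[0.0187,0,0],[0,36,-34],-1],[[0.0187,0,0],[0,36,-34],-1],[[0.0187,0,0],[0,36,-34],-1],[[0.0187,0,0],[0,36,-34],-1],[[0.0187,0,0],[0,36,-34],-1],[[0.0187,0,0],[0,36,-34],-1],[[0.0187,0,0],[0,36,-34],-1],[[0.0187,0,0],[0,36,-34],-1],[[0.0187,0,0],[0,36,-34],-1],[[0.0187,0,0],[0,36,-34],-1]]'; python3 - <<'E'
from h import *
need(np.array([.586,.295,.12]),flip=-1); print(bot.read_state()["joint_pos"].round(2))
E
```

```text
clock: 1.1
tool_pos: [0.4942, -0.1994, 0.2135]
tool_rot: [0.544, 0.452, 0.544, -0.452]
wrist_force: [0.7, -1.5, 0.3]
width: 0.094
clock 1.1 pos [ 0.4942 -0.1994  0.2135] turn(tool,rad) [-0.0012  0.      0.    ] shift now axes mm [  93.5  180.7 -469.3] shift goal axes [  93.5  181.2 -469.1] F [ 0.7 -1.5  0.3] w 0.094
[ 0.41  0.2  -0.17  1.91  0.04  1.03 -1.16]
```

```bash
python3 -m pendant '[[[0,0,0],[0,18,-46],-1],[[0,0,0],[0,18,-46],-1],[[0,0,0],[0,18,-46],-1],[[0,0,0],[0,18,-46],-1],[[0,0,0],[0,18,-46],-1],[[0,0,0],[0,18,-46],-1],[[0,0,0],[0,18,-46],-1],[[0,0,0],[0,18,-46],-1],[[0,0,0],[0,18,-46],-1],[[0,0,0],[0,0,0],-1]]'; python3 - <<'E'
from h import *
need(np.array([.586,.295,.12]),flip=-1); print(bot.read_state()["joint_pos"].round(2))
E
```

```text
clock: 2.1
tool_pos: [0.5757, 0.2429, 0.213]
tool_rot: [0.545, 0.45, 0.547, -0.449]
wrist_force: [-0.7, -0.2, -0.7]
width: 0.0941
clock 2.1 pos [0.5757 0.2429 0.213 ] turn(tool,rad) [ 0.0074 -0.0033  0.0005] shift now axes mm [ 93.1  20.1 -48.8] shift goal axes [ 93.   19.7 -49.3] F [-0.7 -0.2 -0.7] w 0.0941
[-0.19  0.37 -0.4   1.7   0.16  1.1  -2.01]
```

```bash
python3 -m pendant '[[[0.007,-0.003,0],[0,10,-25],-1],[[0,0,0],[0,10,-24],-1],[[0,0,0],[25,0,0],-1],[[0,0,0],[25,0,0],-1],[[0,0,0],[20,0,0],-1],[[0,0,0],[0,0,0],-1],[[0,0,0],[0,0,0],-1]]'; python3 - <<'E'
from h import *
need(np.array([.586,.295,.023]),flip=-1)
for n in("top","scene"):
    c=shot(n); save(c,n+"2.png")
    save(c,n+"2c.png",(80,130,240,290) if n=="top" else (80,180,260,340),4)
E
```

```text
clock: 2.8
tool_pos: [0.5877, 0.2868, 0.1437]
tool_rot: [0.543, 0.453, 0.542, -0.455]
wrist_force: [0.6, 0.0, 0.1]
width: 0.0943
clock 2.8 pos [0.5877 0.2868 0.1437] turn(tool,rad) [-0.0074  0.0031  0.0006] shift now axes mm [ 1.206e+02 -1.000e-01 -8.700e+00] shift goal axes [ 1.207e+02 -1.000e-01 -8.400e+00] F [0.6 0.  0.1] w 0.0943
```

View pics/scene2c.png

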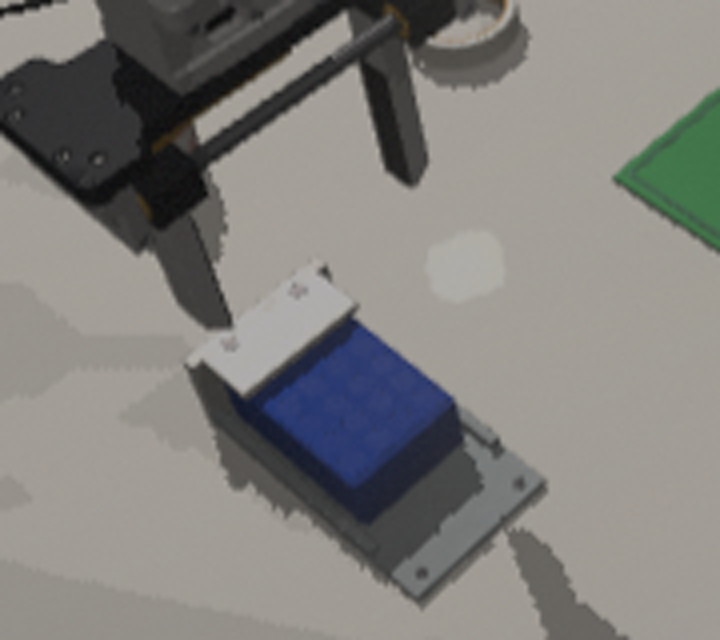

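View pics/top2c.png

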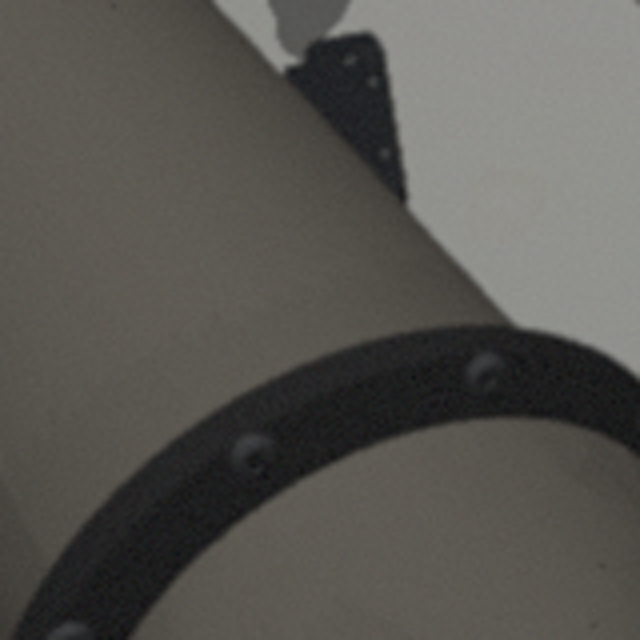

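The scene view (crop) shows both open fingers above and behind the dock, with their tips at (210,325) and (410,185), straddling it. The arm hides the dock in the top view. The pose is about 8 mm short sideways, so I'll correct that and go part-way down.

```bash
python3 -m pendant '[[[-0.007,0.003,0],[10,0,-4],-1],[[0,0,0],[20,0,-4],-1],[[0,0,0],[20,0,0],-1],[[0,0,0],[20,0,0],-1],[[0,0,0],[15,0,0],-1],[[0,0,0],[0,0,0],-1],[[0,0,0],[0,0,0],-1]]'; python3 - <<'E'
from h import *
need(np.array([.586,.295,.023]),flip=-1)
c=shot("scene"); save(c,"scene3c.png",(100,200,260,340),4.5)
E
```

```text
clock: 3.6
tool_pos: [0.5864, 0.2951, 0.0588]
tool_rot: [0.544, 0.452, 0.544, -0.452]
wrist_force: [-0.5, -0.4, 1.0]
width: 0.0941
clock 3.6 pos [0.5864 0.2951 0.0588] turn(tool,rad) [-0.     -0.0002 -0.0001] shift now axes mm [35.8 -0.4  0. ] shift goal axes [35.8 -0.4  0. ] F [-0.5 -0.4  1. ] w 0.0941
```

View pics/scene3c.png

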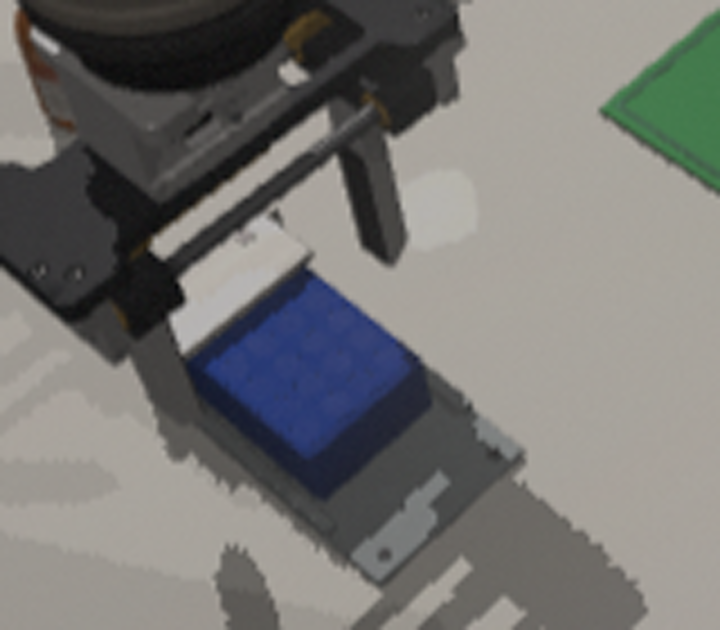

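The fingers straddle the block evenly, in front of the lip, with tips at (180,440) and (390,260) and still about 50 mm up. I'll go down the remaining 35 mm and shift 3 mm away from the lip.

```bash
python3 -m pendant '[[[0,0,0],[12,-3,0],-1],[[0,0,0],[12,0,0],-1],[[0,0,0],[8,0,0],-1],[[0,0,0],[4,0,0],-1],[[0,0,0],[0,0,0],-1],[[0,0,0],[0,0,0],-1]]'; python3 - <<'E'
from h import *
need(np.array([.586,.295,.023]),flip=-1)
c=shot("scene"); save(c,"scene4c.png",(100,200,260,340),4.5)
E
```

```text
clock: 4.25
tool_pos: [0.5834, 0.2944, 0.0225]
tool_rot: [0.544, 0.452, 0.544, -0.452]
wrist_force: [0.2, -1.0, 0.5]
width: 0.0941
clock 4.25 pos [0.5834 0.2944 0.0225] turn(tool,rad) [-0.0002 -0.0002 -0.0001] shift now axes mm [-0.5  2.7 -0.1] shift goal axes [-0.5  2.7 -0.1] F [ 0.2 -1.   0.5] w 0.0941
```

View pics/scene4c.png

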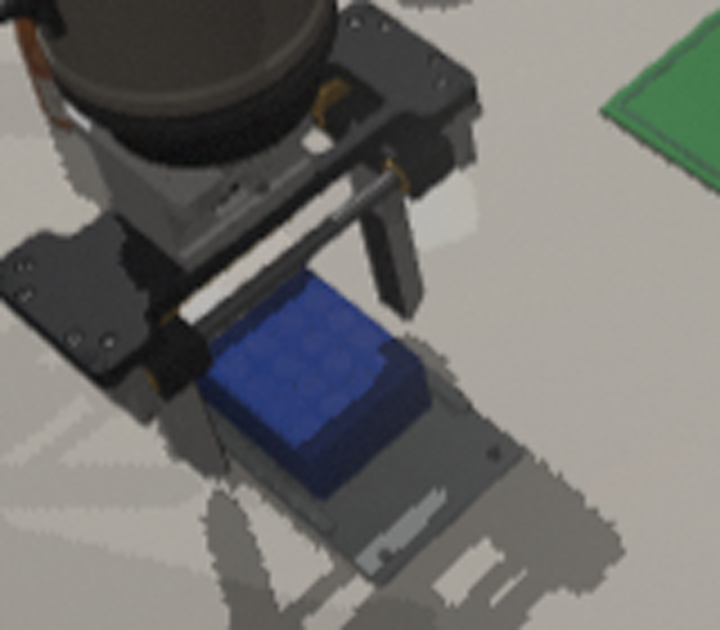

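The fingers are now beside the block, with tips at (225,480) and (405,315), above the guides and in front of the lip. Closing.

```bash
python3 -m pendant '[[[0,0,0],[0,0,0],0],[[0,0,0],[0,0,0],0.2],[[0,0,0],[0,0,0],0.4],[[0,0,0],[0,0,0],0.6],[[0,0,0],[0,0,0],0.8],[[0,0,0],[0,0,0],1],[[0,0,0],[0,0,0],1],[[0,0,0],[0,0,0],1],[[0,0,0],[0,0,0],1]]'; python3 - <<'E'
from h import *
need(np.array([.586,.295,.023]),flip=-1)
E
```

```text
clock: 5.2
tool_pos: [0.5833, 0.2944, 0.0225]
tool_rot: [0.544, 0.452, 0.544, -0.452]
wrist_force: [-1.0, 0.3, 3.5]
width: 0.062
clock 5.2 pos [0.5833 0.2944 0.0225] turn(tool,rad) [-0.0002 -0.0001 -0.0002] shift now axes mm [-0.5  2.7 -0.1] shift goal axes [-0.5  2.7 -0.1] F [-1.   0.3  3.5] w 0.062
```

```bash
python3 -m pendant '[[[0,0,0],[0,-3,0],1],[[0,0,0],[0,-5,0],1],[[0,0,0],[0,-6,0],1],[[0,0,0],[0,-6,0],1],[[0,0,0],[0,0,0],1]]'; python3 - <<'E'
from h import *
need(np.array([.5834,.2944,.0225]),flip=-1)
E
```

```text
clock: 5.7
tool_pos: [0.5623, 0.2904, 0.0225]
tool_rot: [0.544, 0.451, 0.544, -0.452]
wrist_force: [-5.4, -1.8, 8.5]
width: 0.0621
clock 5.7 pos [0.5623 0.2904 0.0225] turn(tool,rad) [0.0002 0.0003 0.001 ] shift now axes mm [ 0.  21.4 -0.1] shift goal axes [ 0.  21.4 -0.1] F [-5.4 -1.8  8.5] w 0.0621
```

```bash
python3 -m pendant '[[[0,0,0],[0,0,0],1]]'; python3 - <<'E'
from h import *
need(np.array([.5834,.2944,.0225]),flip=-1); print(bot.read_state()["moment"])
c=shot("scene"); save(c,"scene5c.png",(100,200,260,340),4.5)
E
```

```text
clock: 5.8
tool_pos: [0.5624, 0.2904, 0.0225]
tool_rot: [0.544, 0.451, 0.544, -0.452]
wrist_force: [-5.5, -2.1, 9.9]
width: 0.0617
clock 5.8 pos [0.5624 0.2904 0.0225] turn(tool,rad) [0.0001 0.0005 0.0018] shift now axes mm [-0.  21.4 -0.1] shift goal axes [ 0.  21.4 -0.1] F [-5.5 -2.1  9.9] w 0.0617
[-0.24422945  1.40634267 -0.0509038 ]
```

View pics/scene5c.png

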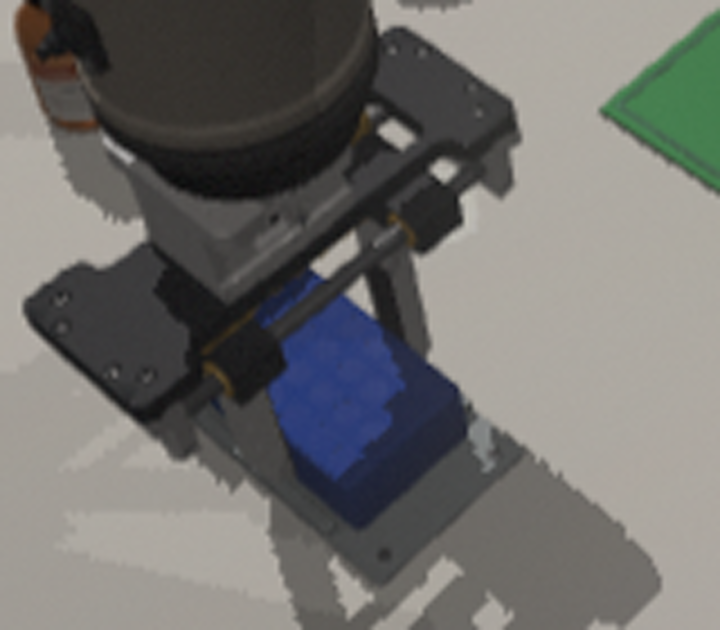

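The block is moving with the fingers and looks level. The tool reads about 10 N upward, a light press on the base, so I'll ease it up slightly while sliding.

```bash
python3 -m pendant '[[[0,0,0],[-0.3,0,0],1],[[0,0,0],[-0.2,-4,0],1],[[0,0,0],[0,-5,0],1],[[0,0,0],[0,-5,0],1],[[0,0,0],[0,-5,0],1],[[0,0,0],[0,-5,0],1],[[0,0,0],[0,-3,0],1],[[0,0,0],[0,0,0],1],[[0,0,0],[0,0,0],1]]'; python3 - <<'E'
from h import *
need(np.array([.5834,.2944,.0225]),flip=-1); print(bot.read_state()["moment"])
c=shot("scene"); save(c,"scene6c.png",(100,200,260,340),4.5)
E
```

```text
clock: 6.75
tool_pos: [0.5372, 0.2857, 0.023]
tool_rot: [0.544, 0.452, 0.544, -0.452]
wrist_force: [-0.0, 0.6, -4.1]
width: 0.0618
clock 6.75 pos [0.5372 0.2857 0.023 ] turn(tool,rad) [-0.0003 -0.0001 -0.0002] shift now axes mm [ 0.5 47.  -0.1] shift goal axes [ 0.5 47.  -0.1] F [-0.   0.6 -4.1] w 0.0618
[ 0.0797575   0.06339806 -0.03746835]
```

View pics/scene6c.png

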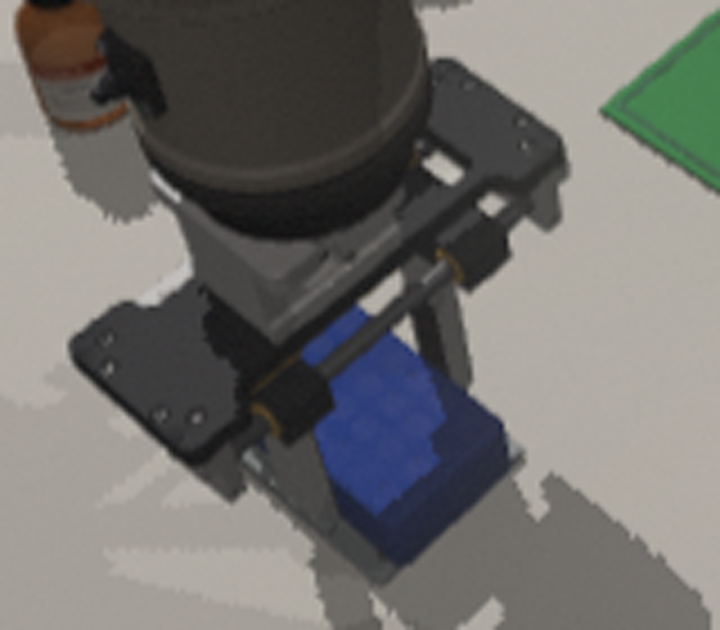

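The block's front bottom corner is now at (400,567) in the crop, nearly at the base's front edge, so it followed the fingers. I'll check that in numbers before lifting.

```bash
python3 - <<'E'
from h import *
import pickle
S=pickle.load(open("scene0.pkl","rb"))
def px(U,V): return (U+.5)/4.5-.5+100,(V+.5)/4.5-.5+200
for q in((322,497),(403,567)): 
    u,v=px(*q); print(world(S,np.array([u]),np.array([v]),.0055))
d=np.array([np.cos(np.radians(10.6)),np.sin(np.radians(10.6))])
a=[world(S,*[np.array([t]) for t in px(*q)],.0055)[0,:2]@d for q in((322,497),(403,567))]; print("slide mm",(a[0]-a[1])*1e3)
m=np.array([.578,.022,0]); need(m+[0,0,.1],flip=-1)
E
```

```text
[[0.53806122 0.31584698 0.0055    ]]
[[0.49111091 0.30685245 0.0055    ]]
slide mm 47.803671283151104
clock 6.8 pos [0.5373 0.2857 0.023 ] turn(tool,rad) [-0.0003 -0.0001 -0.0002] shift now axes mm [-77.   -8.4 266.7] shift goal axes [-77.   -8.5 266.7] F [-0.2 -0.1 -4.1] w 0.0619
```

The slide measured about 48 mm, so the block is clear of the lip. Lifting straight up.

```bash
python3 -m pendant '[[[0,0,0],[-3,0,0],1],[[0,0,0],[-6,0,0],1],[[0,0,0],[-10,0,0],1],[[0,0,0],[-12,0,0],1],[[0,0,0],[-12,0,0],1],[[0,0,0],[-10,0,0],1],[[0,0,0],[-6,0,0],1],[[0,0,0],[-3,0,0],1],[[0,0,0],[0,0,0],1]]'; python3 - <<'E'
from h import *
need(np.array([.575,.0215,.1]),flip=-1)
c=shot("scene"); save(c,"scene7c.png",(100,170,280,340),3.5)
E
```

```text
clock: 7.7
tool_pos: [0.5372, 0.2856, 0.0853]
tool_rot: [0.544, 0.452, 0.544, -0.452]
wrist_force: [-0.1, 0.8, -3.9]
width: 0.062
clock 7.7 pos [0.5372 0.2856 0.0853] turn(tool,rad) [-0.0003 -0.0001 -0.0004] shift now axes mm [-14.8 -11.3 266.6] shift goal axes [-14.7 -11.4 266.6] F [-0.1  0.8 -3.9] w 0.062
```

View pics/scene7c.png

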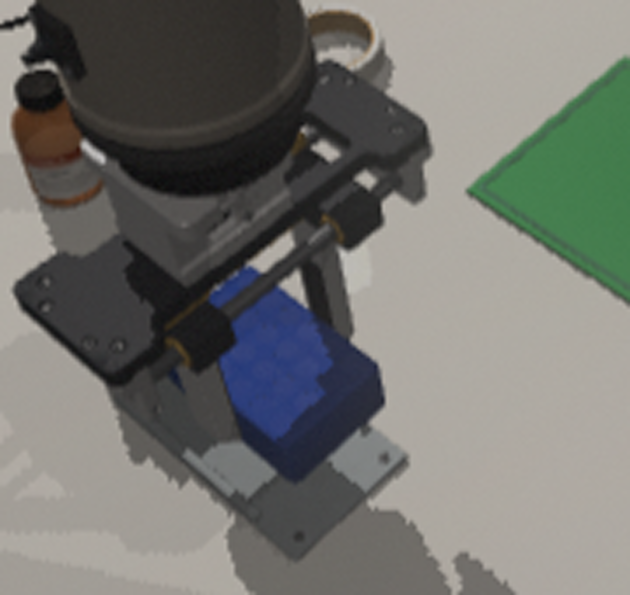

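The block is lifted and level, with its front lower corner at (295,480) clear above the base. Carrying it across to the mat.

```bash
python3 -m pendant '[[[0,0,0],[0,0,10],1],[[0,0,0],[0,-1,20],1],[[0,0,0],[0,-1,30],1],[[0,0,0],[0,-2,35],1],[[0,0,0],[0,-2,35],1],[[0,0,0],[0,-2,35],1],[[0,0,0],[0,-1,35],1],[[0,0,0],[0,-1,30],1],[[0,0,0],[0,-1,20],1],[[0,0,0],[0,0,10],1]]';  python3 -m pendant '[[[0,0,0],[0,0,3],1],[[0,0,0],[0,0,0],1],[[0,0,0],[0,0,0],1]]'; python3 - <<'E'
from h import *
need(np.array([.575,.0215,.0225]),flip=-1)
for n in("top","scene"):
    c=shot(n); save(c,n+"8.png")
    save(c,n+"8c.png",(220,120,380,260) if n=="top" else (190,100,370,270),3.5)
E
```

```text
clock: 8.75
tool_pos: [0.5738, 0.025, 0.0844]
tool_rot: [0.543, 0.452, 0.543, -0.453]
wrist_force: [-0.3, 0.1, -4.0]
width: 0.0616
clock: 9.05
tool_pos: [0.5744, 0.0264, 0.0849]
tool_rot: [0.544, 0.451, 0.544, -0.451]
wrist_force: [0.3, 0.8, -4.0]
width: 0.0615
clock 9.05 pos [0.5744 0.0264 0.0849] turn(tool,rad) [ 0.0012 -0.0006  0.    ] shift now axes mm [62.4 -0.3  5. ] shift goal axes [62.4 -0.3  5. ] F [ 0.3  0.8 -4. ] w 0.0615
```

View pics/scene8c.png

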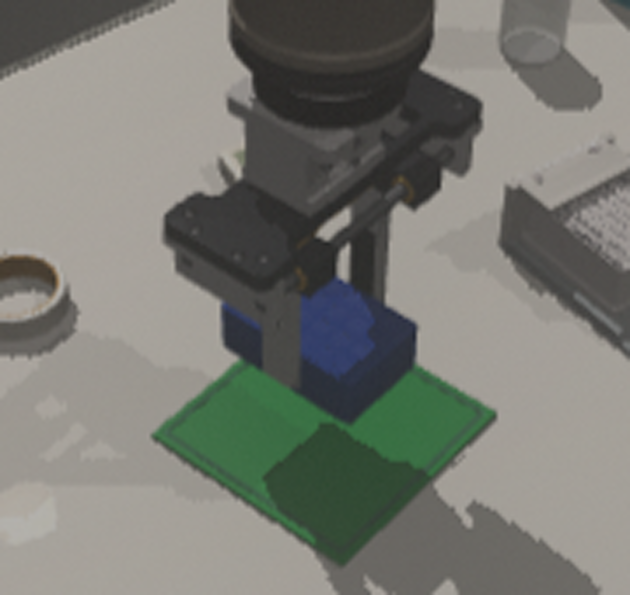

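View pics/top8.png

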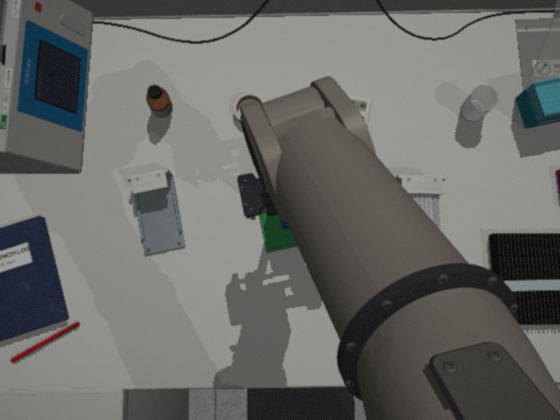

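The block hangs level over the mat, with its front lower corner at (345,420) in the scene crop, and the dock is empty in the top view at (157,220). Lowering it with a 5 mm sideways correction.

```bash
python3 -m pendant '[[[0.001,0,0],[4,0,2],1],[[0,0,0],[8,0,2],1],[[0,0,0],[12,0,1],1],[[0,0,0],[12,0,0],1],[[0,0,0],[10,0,0],1],[[0,0,0],[6,0,0],1],[[0,0,0],[3,0,0],1],[[0,0,0],[2,0,0],1],[[0,0,0],[0,0,0],1],[[0,0,0],[0,0,0],1]]'; python3 - <<'E'
from h import *
need(np.array([.575,.0215,.0215]),flip=-1)
c=shot("scene"); save(c,"scene9c.png",(210,130,350,270),4.2)
E
```

```text
clock: 10.15
tool_pos: [0.5757, 0.0202, 0.0283]
tool_rot: [0.544, 0.452, 0.544, -0.452]
wrist_force: [-0.2, -0.5, -3.5]
width: 0.0619
clock 10.15 pos [0.5757 0.0202 0.0283] turn(tool,rad) [-0.0013  0.     -0.0006] shift now axes mm [ 6.8 -0.5 -1.4] shift goal axes [ 6.8 -0.5 -1.4] F [-0.2 -0.5 -3.5] w 0.0619
```

View pics/scene9c.png

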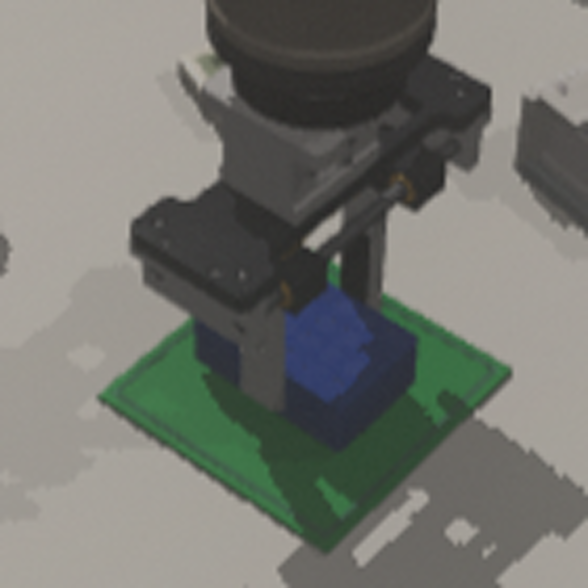

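```bash
python3 - <<'E'
from h import *
c=shot("scene")
px=lambda U,V:(np.array([(U+.5)/4.2-.5+210]),np.array([(V+.5)/4.2-.5+130]))
a=np.radians(10.6); d=np.array([np.cos(a),np.sin(a)]); n=np.array([-d[1],d[0]])
for nm,q,z,o in(("FLb",(340,452),.0108,(-48,31)),("FLt",(332,405),.0448,(-48,31)),("FRt",(415,341),.0448,(-48,-31))):
    w=world(c,*px(*q),z)[0,:2]; print(nm,w.round(4),"centre est",(w-(o[0]*d+o[1]*n)/1e3).round(4))
for q in((325,552),(512,373),(100,397)): print("mat",world(c,*px(*q),.004)[0].round(4))
E
```

```text
FLb [0.5286 0.0415] centre est [0.5815 0.0199]
FLt [0.5325 0.0443] centre est [0.5854 0.0227]
FRt [ 0.5384 -0.0132] centre est [0.5799 0.0261]
mat [0.4911 0.082  0.004 ]
mat [ 0.5172 -0.0632  0.004 ]
mat [0.6351 0.1092 0.004 ]
```

The block estimate from the scene view, about (0.582,0.022), is within a few mm of the mat centre (0.578,0.022). I'll trim about 2 mm and set it down slowly.

```bash
python3 -m pendant '[[[0,0,0],[1.5,-2,-1],1],[[0,0,0],[1.5,0,0],1],[[0,0,0],[1,0,0],1],[[0,0,0],[0.8,0,0],1],[[0,0,0],[0,0,0],1],[[0,0,0],[0,0,0],1]]'; python3 - <<'E'
from h import *
need(np.array([.574,.0215,.0215]),flip=-1)
E
```

```text
clock: 10.85
tool_pos: [0.5734, 0.0208, 0.0231]
tool_rot: [0.544, 0.452, 0.544, -0.452]
wrist_force: [-0.3, 0.3, -3.2]
width: 0.0616
clock 10.85 pos [0.5734 0.0208 0.0231] turn(tool,rad) [-0.0013 -0.0001 -0.    ] shift now axes mm [ 1.6  0.7 -0.6] shift goal axes [ 1.6  0.7 -0.6] F [-0.3  0.3 -3.2] w 0.0616
```

```bash
python3 -m pendant '[[[0,0,0],[0.5,0,0],1],[[0,0,0],[0.4,0,0],1],[[0,0,0],[0.3,0,0],1],[[0,0,0],[0,0,0],1],[[0,0,0],[0,0,0],1]]'; python3 - <<'E'
from h import *
need(np.array([.574,.0215,.0215]),flip=-1)
E
```

```text
clock: 11.35
tool_pos: [0.5733, 0.0208, 0.0219]
tool_rot: [0.544, 0.452, 0.544, -0.452]
wrist_force: [0.0, -0.6, -3.6]
width: 0.0616
clock 11.35 pos [0.5733 0.0208 0.0219] turn(tool,rad) [-0.0013 -0.0001  0.    ] shift now axes mm [ 0.4  0.8 -0.5] shift goal axes [ 0.4  0.8 -0.5] F [ 0.  -0.6 -3.6] w 0.0616
```

```bash
python3 -m pendant '[[[0,0,0],[0.4,0,0],1],[[0,0,0],[0.3,0,0],1],[[0,0,0],[0,0,0],1],[[0,0,0],[0,0,0],1]]'; python3 - <<'E'
from h import *
need(np.array([.574,.0215,.0215]),flip=-1)
E
```

```text
clock: 11.75
tool_pos: [0.5734, 0.0208, 0.0215]
tool_rot: [0.544, 0.452, 0.544, -0.452]
wrist_force: [-3.0, -0.5, 5.7]
width: 0.0617
clock 11.75 pos [0.5734 0.0208 0.0215] turn(tool,rad) [-0.0013  0.     -0.0002] shift now axes mm [-0.   0.7 -0.6] shift goal axes [-0.   0.7 -0.6] F [-3.  -0.5  5.7] w 0.0617
```

The block is on the mat: the force changed from −3.6 to +5.7 N. Opening, then retreating straight up.

```bash
python3 -m pendant '[[[0,0,0],[-0.2,0,0],0.3],[[0,0,0],[0,0,0],0],[[0,0,0],[0,0,0],-0.4],[[0,0,0],[0,0,0],-0.7],[[0,0,0],[0,0,0],-1],[[0,0,0],[0,0,0],-1],[[0,0,0],[0,0,0],-1],[[0,0,0],[0,0,0],-1]]'; python3 - <<'E'
from h import *
need(np.array([.574,.0215,.0215]),flip=-1)
c=shot("scene"); save(c,"scene10c.png",(210,130,350,270),4.2)
E
```

```text
clock: 12.55
tool_pos: [0.5734, 0.0208, 0.0214]
tool_rot: [0.544, 0.452, 0.544, -0.452]
wrist_force: [0.3, 0.3, 0.1]
width: 0.0938
clock 12.55 pos [0.5734 0.0208 0.0214] turn(tool,rad) [-0.0013 -0.     -0.    ] shift now axes mm [-0.1  0.8 -0.6] shift goal axes [-0.1  0.8 -0.6] F [0.3 0.3 0.1] w 0.0938
```

View pics/scene10c.png

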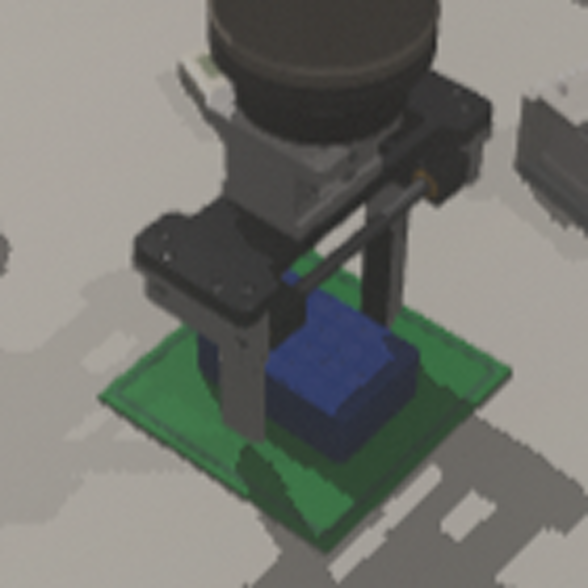

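The block sits flat with both fingers clear of its sides. Retreating up and aside for a clear look.

```bash
python3 -m pendant '[[[0,0,0],[-5,0,0],-1],[[0,0,0],[-15,0,0],-1],[[0,0,0],[-25,0,0],-1],[[0,0,0],[-30,0,0],-1],[[0,0,0],[-30,0,0],-1],[[0,0,0],[-30,0,0],-1],[[0,0,0],[-20,0,20],-1],[[0,0,0],[-10,-5,30],-1],[[0,0,0],[0,-10,35],-1],[[0,0,0],[0,-10,35],-1]]'; python3 -m pendant '[[[0,0,0],[0,-10,40],-1],[[0,0,0],[0,-10,40],-1],[[0,0,0],[0,-5,40],-1],[[0,0,0],[0,0,40],-1],[[0,0,0],[0,0,20],-1],[[0,0,0],[0,0,0],-1],[[0,0,0],[0,0,0],-1]]'; python3 - <<'E'
from h import *
for n in("top","scene"):
    c=shot(n); save(c,n+"11.png")
    if n=="top": rect(c,.043,.49,.67,-.07,.11,3000,"T11r.png")
    f=c["frame"].astype(int); m=((f[...,2]>f[...,0]*1.6)&(f[...,2]>f[...,1]*1.3)&(c["range_z"]>0)); v,u=np.nonzero(m); W=world(c,u,v)
    k=(abs(W[:,0]-.577)<.09)&(abs(W[:,1]-.02)<.09)&(abs(W[:,2]-.043)<.006); Q=W[k]
    A=np.c_[Q[:,:2]-Q[:,:2].mean(0),np.ones(len(Q))]; s=np.linalg.lstsq(A,Q[:,2],rcond=None)[0]
    print(n,k.sum(),"z",np.median(Q[:,2]),"slope deg",np.degrees(s[:2]),cv2.minAreaRect(Q[:,:2].astype(np.float32)))
print(tool()[0])
E
```

```text
clock: 13.6
tool_pos: [0.5708, -0.1027, 0.1884]
tool_rot: [0.545, 0.452, 0.543, -0.451]
wrist_force: [-0.7, -0.5, -0.5]
width: 0.0938
clock: 14.3
tool_pos: [0.5791, -0.2825, 0.1869]
tool_rot: [0.544, 0.452, 0.544, -0.452]
wrist_force: [-0.2, -0.1, 0.1]
width: 0.0938
top 1061 z 0.03853855433447517 slope deg [-0.15419532 -0.02676087] ((0.5765981078147888, 0.02276024967432022), (0.09507573395967484, 0.06100602447986603), 10.592658042907715)
scene 406 z 0.037806288879394134 slope deg [-0.06784699  0.20272303] ((0.5771065354347229, 0.023111872375011444), (0.09233756363391876, 0.05874843895435333), 10.733800888061523)
[ 0.5792657  -0.28153524  0.18686655]
```

View pics/top11.png

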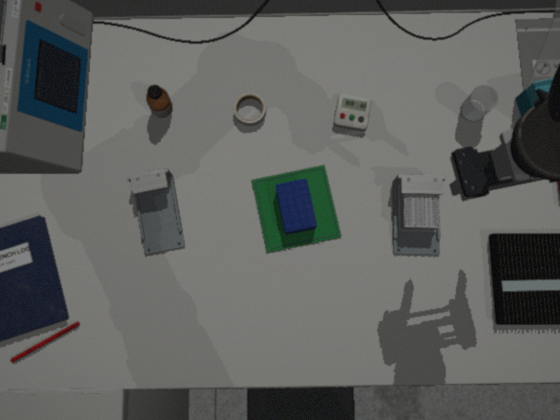

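View pics/T11r.png

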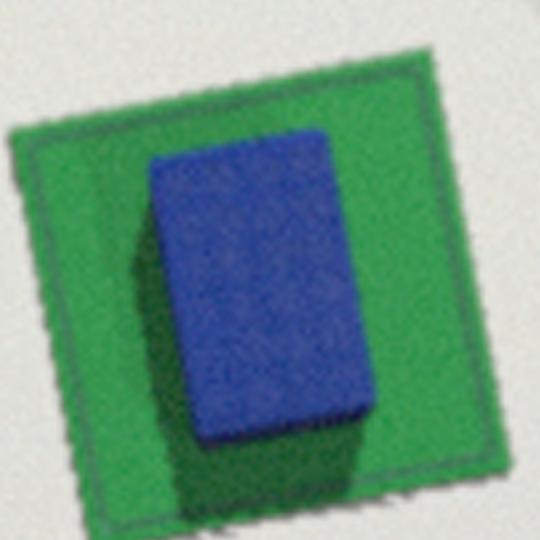

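View pics/scene11.png

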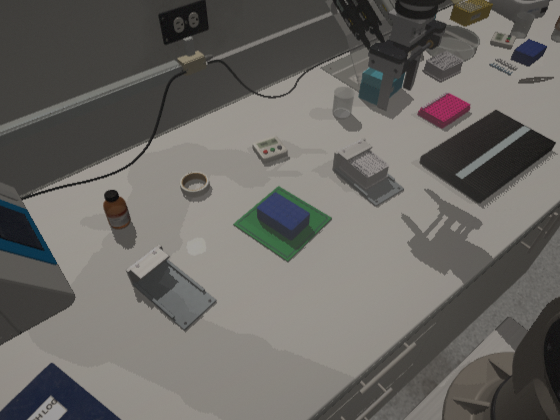

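The block lies flat and centred on the mat: blue centre near (296,206) and mat centre near (296,208) in the top view. The rack dock at (418,213) is unchanged. The robot is clear and at rest, so I'm handing in.

```bash
python3 - <<'E'
from h import *
import pickle
T=pickle.load(open("top0.pkl","rb")); c=shot("top")
a=T["frame"][170:260,395:445].astype(int); b=c["frame"][170:260,395:445].astype(int); g=np.float32
print("rack shift px",cv2.phaseCorrelate(a.mean(2),b.mean(2)))
print(np.abs(bot.read_state()["joint_velocities"]).max()); print(bot.finish_job())
E
```

```text
rack shift px ((0.008256442768637129, 0.027634547392807463), 0.9585957503231843)
0.0042074873112613684
the job is handed in; nothing more can be done
None
```

The cold block is now lying flat in the middle of the green mat, and the job was handed in at about 14.5 s of the 42 s allowed. I gripped it across its width in front of the lip and slid it about 48 mm straight out along the dock's base. I then lifted it level, carried it over and lowered it slowly onto the mat before letting go.

**Final checks:**
- **Position:** the block's centre is at about (0.577, 0.023) and the mat's at (0.578, 0.022), so it is off by about 1 mm. It is turned less than 1° from the mat's edges.
- **Flatness:** its top is 38 mm above the worktop, as expected, and the tilt measured 0.2° or less from both cameras.
- **Strip rack:** it has not moved (image shift under 0.03 px).
- **Robot:** it is well clear of the block, open and at rest.

**Disagreements:**
- **Light press while sliding:** the tool read about 10 N of upward force part-way through, meaning the block was pressed lightly on the base. I eased it up 0.5 mm for the rest of the slide.
- **Centre estimate before setting down:** just before lowering, the scene camera put the block 2–7 mm forward of where I expected. I trimmed 2 mm, and both cameras agreed on the final position to within 1 mm.

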